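# Set up the slide-staining station

### The arm

A 6-joint arm with a two-finger parallel gripper is mounted at the origin on the work surface. World frame = base frame: x ahead of the robot, y to its left, z up, the work surface at z = 0. Lengths are in mm, angles in rad, forces in N, time in s.
With the tool pointing down it reaches from about 300 to 950 mm from the base axis. Payload 3.1 kg.
Tool frame: the origin (TCP) lies midway between the tips of the shut fingers; the grasp point (between the pads) lies 19 mm behind it; z points along the fingers, y is the direction in which the jaws open and shut (so a half turn about z gives the same grasp; the last joint's range is limited). The gripper opens to 85 mm and grips with 20 to 120 N. Pads are 22 mm wide; open, the fingers measure 114 mm over their backs; the gripper's body (76 mm by 85 mm) begins 54 mm behind the grasp point. The pads swing forward as they close: fully open they stand 13 mm farther back than shut.
Start: joints at [-1.403, 0.308, 1.634, -0, 1.2, -0.07], TCP at [147.2, -607.424, 231.272] pointing down, gripper open.
Joint ranges: [-3.06, 3.06], [-0.79, 1.96], [0.05, 2.63], [-1.19, 4.34], [0.05, 2.64], [-2.94, 2.94]. Speed limits (rad/s): [2.79, 2.79, 3.14, 3.14, 3.14, 3.14].

### API

Orientations are given as a unit quaternion [x, y, z, w].
In Python, from station import * gives the robot as it stands.
- The arm moves only by the tool apply_moves, never from a script. Its argument "plan" is text: rows parted by semicolons, each of 6 numbers parted by spaces: the shift along the world's x, y, z in units of 40 mm (1.0 is 40 mm), then the turn, a rotation vector about the world's x, y, z in units of 4 degrees (1.0 is 4 degrees). A call has 1 to 20 rows; each row shifts and turns the commanded pose from where the row before left it; what a row does not reach is not made up. A row lasts 1/10 s, in which the tool goes at most 50 mm and 8.59 degrees, less where a joint would pass 70% of its speed; a pose out of reach is approached as far as the arm can. A call with a number of a shift or a turn outside -1 to 1 is refused whole. A call with a gripper value outside its range is refused whole. "claw" is the opening, from -1 (shut) to 1 (fully open), so that 0 is half open, set as the call begins (left out, the last holds). The fingers move at their own pace and stop on an object; "newtons" is the grip in N (left out, the last holds). Time passes only in rows, so rows that do not move let the fingers close. It gives the time, the measured TCP pose, the force and the opening at its end, in the units of the state.
- get_obs(): the state, without advancing time (a new reading comes with each control period).
- get_image(name): name is "side" or "top"; returns a dict with "pixels" (384x512x3 uint8, blue, green, red), "depth" (384x512 float32, mm along the optical axis (not along the pixel's ray), 0 where there is no reading), "intrinsics" (3x3 intrinsics, pixels), "dist" ([k1, k2, p1, p2, k3] as OpenCV has them; the pictures are not rectified), "rvec" (rotation vector, rad) and "tvec" (3), from world to camera coordinates, as OpenCV has them. Camera axes: x right, y down, z forward; pixel columns grow to the right and rows downward; lengths in mm; the calibration is good to about 2 mm. A picture is of the moment at which its call begins.
- finish_job(): hands the job in, once; it reports no verdict.
Trained networks look in a picture, given as the dict that the camera call returned (one of the last four; its "shot" number tells which), for a name from the list of things; names that differ only in an ending like _2 or _b are one class to them, and where a whole thing is asked for, a point or a joint stands for the part that bears it (a point fixed in the world has none). Each returns a list of dicts, best first, with "confidence" (0 to 1); they miss things now and then, are a little off and sometimes report something else, mostly with a low value. They report only what shows in the picture. A call takes as long as a camera call.
- boxes_of(target, picture): "centre" ([x, y, z] in mm, in the coordinates of the camera as it stood for that picture, good to about 4 mm: the middle of the surface that is visible of it).
- tip_of(target, picture): "centre" ([x, y, z] in mm, in the coordinates of the camera as it stood for that picture, good to about 4 mm: a listed point, or the origin of a listed thing).
The state is a dict: "time": time; "joint_positions": joint angles; "qvel": joint speeds; "joint_torque": joint torques, N m; "position": TCP position; "tcp_rot": TCP orientation; "contact_force": force on the tool from outside, world axes, zero at the start; "wrist_torque": the same for the moment, N m; "gripper_width": finger opening in mm.
Only numpy, scipy, OpenCV 4.12 (cv2) and the standard library are available. Lean on these libraries where they do the work, as an engineer would, in place of code of your own. Each camera call takes 0.05 s, during which the arm holds its last target. There are 200 camera calls.

### The job

Set up the staining station: lay the two square metal bars across the trough, from one long wall to the other and evenly overhanging, each a third of the trough's length in from its end: the longer bar towards the end nearer the robot, the shorter bar behind it towards the far end. Then rest the white well plate on top of both bars, centred over the trough and lengthwise along it. Also stand the square jar on the black mat, midway between the two amber bottles, without shifting the bottles, and leave everything released and at rest.

Things in the scene. Friction and masses are not known exactly. Their poses are not given: they have to be found in the camera images.
- trough: Open rectangular steel staining trough, empty, fixed to the bench (at a different place and slightly turned each time): 190 mm long along its own x, 110 mm wide along its y, 45 mm high, walls and floor 6 mm. Origin at the centre of its underside; its rim is 45 mm above it. Its -x end is the one nearer the robot, its +x end the far one; the two long walls run along x at y = +-52 mm. A third of the length in from an end is x = -32 mm (near) or +32 mm (far).
- long_bar_center (a point): Centre of the longer loose metal bar: 12 mm square section, 200 mm long along its own y, about 0.22 kg. Lies on the bench at the start, along the world's y within 0.12 rad.
- short_bar_center (a point): Centre of the shorter loose metal bar: 12 mm square section, 140 mm long along its own y, about 0.16 kg. Lies on the bench at the start, along the world's y within 0.12 rad.
- plate_center (a point): Centre of the loose flat white porcelain plate with ten small wells in its top: 110 mm long along its own x, 50 mm wide along its y, 12 mm thick, 0.1 to 0.21 kg. Lies wells up on the bench at the start, its length crosswise to the robot.
- jar_center (a point): Centre (half-way up) of the loose closed white staining jar, an upright square block with ribbed sides, 46 mm by 46 mm, 85 mm high (z up, sides along its x and y), 0.11 to 0.22 kg. Stands on the bench at the start, turned up to 0.7 rad.
- mat: Thin black rubber mat fixed on the bench, 250 mm along its own x (which points away from the robot within 0.2 rad), 90 mm along y, 3 mm thick. Origin at the centre of its underside. A bottle stands near each end, centred 90 mm either side of the origin on the x axis, so the origin is midway between them. Mat and trough are one on the left and one on the right, either way round.
- tall_bottle: Loose round amber bottle with white cap, 60 mm in diameter, 130 mm high, standing near one end of the mat (either end). Origin at the centre of its underside. To be left in place.
- squat_bottle: Loose round squat amber bottle, 60 mm in diameter, 80 mm high, standing near the other end of the mat. Origin at the centre of its underside. To be left in place.

How it is judged (in metres and radians):
At the end, for the whole second after the job is handed in: Bars across both long walls, centred within 18 mm, square within 0.17 rad, 32 mm (+-15) from the middle: long near, short far. Plate on both bars, within 15 mm of centre and 0.17 rad. Jar upright within 15 mm of the mat's centre. All at rest; bottles moved under 20 mm (x of long_bar_center in the frame of trough between -0.047 and -0.017 m and y of long_bar_center in the frame of trough between -0.018 and 0.018 m and z of long_bar_center in the frame of trough between 0.047 and 0.055 m and angle between the y axis of each of long_bar_center, short_bar_center and the y axis of trough, either way round below 0.17 rad and x of short_bar_center in the frame of trough between 0.017 and 0.047 m and y of short_bar_center in the frame of trough between -0.018 and 0.018 m and z of short_bar_center in the frame of trough between 0.047 and 0.055 m and horizontal distance between plate_center and trough below 0.015 m and z of plate_center in the frame of trough between 0.059 and 0.067 m and angle between the x axis of plate_center and the x axis of trough, either way round below 0.17 rad and angle between each of plate_center, jar_center's own z axis and vertical below 0.1 rad and contact force between plate and long_bar above 0.05 N and contact force between plate and short_bar above 0.05 N and horizontal distance between jar_center and mat below 0.015 m and height (world z) of jar_center between 0.042 and 0.049 m and linear speed of each of long_bar, short_bar, plate, jar below 0.02 m/s); the robot touches nothing.
It fails at once if the tall bottle is pushed more than 20 mm from its place or tipped (distance of tall_bottle from where it was at the start of the episode above 0.02 m or angle between tall_bottle's own z axis and vertical above 0.35 rad).
It fails at once if the squat bottle is pushed more than 20 mm from its place or tipped (distance of squat_bottle from where it was at the start of the episode above 0.02 m or angle between squat_bottle's own z axis and vertical above 0.35 rad).
It also fails if it takes over 106 s, if anything falls off the work surface, if the arm or the gripper's body presses on something with over 40 N, if the wrist force passes 120 N, or if a joint passes its speed limit or range.

## Working session

There is one attempt and no reset: what is moved stays moved. The work goes in short steps, Python scripts to look and compute and a tool call to move; the robot and the scene stay as the last step left them, time stands still between calls to the robot, and variables do not carry over. Pictures are saved under pics/ and viewed, about 12 in all and at most 16, crops included, and the job is handed in when it is done.

Besides the shell and the picture viewer there is one more tool, called after "Call:" by a JSON object that holds its "fn" and its "kwargs", one argument or row to a line. apply_moves: Moves the arm, as the interface text tells. Its arguments: {"type":"object","properties":{"plan":{"type":"string"},"claw":{"type":"number"},"newtons":{"type":"number"}},"required":["plan"]}

```bash
ls; mkdir -p pics; cat > h.py <<'E'
from station import *
import numpy as np, cv2
def w2c(p): return cv2.Rodrigues(np.array(p['rvec'],float))[0], np.array(p['tvec'],float).ravel()
def c2w(p,c):
    R,t=w2c(p); return R.T@(np.array(c,float)-t)
def proj(p,X):
    return cv2.projectPoints(np.array(X,float).reshape(-1,1,3),np.array(p['rvec'],float),np.array(p['tvec'],float),np.array(p['intrinsics'],float),np.array(p['dist'],float))[0].reshape(-1,2)
def cloud(p):
    h,w=p['depth'].shape
    u,v=np.meshgrid(np.arange(w),np.arange(h))
    n=cv2.undistortPoints(np.stack([u,v],-1).reshape(-1,1,2).astype(np.float64),np.array(p['intrinsics'],float),np.array(p['dist'],float)).reshape(h,w,2)
    d=p['depth'].astype(float)
    C=np.dstack([n[...,0]*d,n[...,1]*d,d]); R,t=w2c(p)
    W=(C-t)@R; W[d<=0]=np.nan
    return W
E
python3 - <<'E'
from h import *
for n in ['top','side']:
    p=get_image(n); cv2.imwrite(f'pics/{n}0.png',p['pixels'])
    R,t=w2c(p); print(n,'cam at',(-R.T@t).round(),'axis',R[2].round(2))
    for k in ['trough','long_bar_center','short_bar_center','plate_center','jar_center','mat','tall_bottle','squat_bottle']:
        for r in tip_of(k,p)[:2]:
            print(k,round(r['confidence'],2),c2w(p,r['centre']).round(),proj(p,c2w(p,r['centre']))[0].round())
o=get_obs(); print({k:np.round(v,3) for k,v in o.items()})
E
```

```text
pics
top cam at [482.   4. 899.] axis [ 0.09 -0.02 -1.  ]
trough 0.88 [614. 286.   5.] [128. 166.]
long_bar_center 0.6 [ 415. -128.    4.] [302. 251.]
long_bar_center 0.51 [413. 135.  41.] [188. 253.]
short_bar_center 0.69 [511.  -9.   2.] [252. 210.]
plate_center 0.96 [660. -14.   3.] [255. 148.]
jar_center 0.85 [412. 139.  43.] [185. 253.]
jar_center 0.39 [613. 283.  -0.] [130. 166.]
tall_bottle 0.73 [ 699. -247.    2.] [351. 133.]
tall_bottle 0.62 [613. 285.   2.] [129. 166.]
squat_bottle 0.73 [ 517. -254.    1.] [355. 208.]
side cam at [390. 506. 640.] axis [ 0.19 -0.66 -0.73]
trough 0.7 [615. 282.  -4.] [169. 316.]
trough 0.42 [515.  -6.   5.] [263. 215.]
long_bar_center 0.81 [ 417. -132.    5.] [314. 188.]
short_bar_center 0.6 [513.  -6.   4.] [264. 216.]
plate_center 0.78 [671. -18.  10.] [204. 195.]
jar_center 0.94 [416. 133.  41.] [291. 267.]
mat 0.64 [ 605. -251.    1.] [257. 146.]
tall_bottle 0.56 [ 701. -247.    8.] [225. 138.]
squat_bottle 0.68 [ 522. -254.    3.] [285. 151.]
{'time': np.float64(0.9), 'joint_positions': array([-1.403,  0.308,  1.634, -0.   ,  1.2  , -0.07 ]), 'qvel': array([ 0.   ,  0.   , -0.001,  0.001, -0.   ,  0.001]), 'joint_torque': array([-0.0000e+00, -4.1527e+01, -2.7709e+01, -0.0000e+00,  1.0000e-03,
       -0.0000e+00]), 'position': array([ 147.212, -607.428,  231.295]), 'tcp_rot': array([ 0.993,  0.119, -0.   ,  0.   ]), 'contact_force': array([-0.391,  0.485,  0.892]), 'wrist_torque': array([0.015, 0.054, 0.039]), 'gripper_width': np.float64(85.495)}
```

```bash
python3 - <<'E'
from h import *
p=get_image('top'); np.savez('top.npz',**{k:np.array(v) for k,v in p.items()})
W=cloud(p); px=p['pixels'].astype(int)
def rect(name,c,r,zlo,zhi,extra=None):
    m=(np.hypot(W[...,0]-c[0],W[...,1]-c[1])<r)&(W[...,2]>zlo)&(W[...,2]<zhi)
    if extra is not None: m&=extra
    P=W[m]; (cx,cy),(w,h),a=cv2.minAreaRect((P[:,:2]).astype(np.float32))
    if w<h: w,h,a=h,w,a+90
    a=(a+90)%180-90
    print(name,len(P),'c',round(cx,1),round(cy,1),'size',round(w,1),round(h,1),'long axis deg',round(a,2),'med z',np.median(P[:,2]).round(1),'mean',P[:,:2].mean(0).round(1))
rect('long',(415,-130),115,6,25); rect('short',(512,-7),80,6,25); rect('plate',(662,-15),70,6,25)
rect('jar',(414,136),45,70,100); rect('trough',(614,285),140,38,55)
rect('tall',(699,-247),50,110,150); rect('squat',(517,-254),50,65,95)
dark=(px.max(-1)<60); rect('mat',(605,-251),150,-6,15,dark)
m=(W[...,2]>-20)&(W[...,2]<200);print(np.nanmedian(W[300:340,200:260,2]))
cv2.imwrite('pics/top1.png',cv2.resize(p['pixels'],(800,600)))
E
```

```text
long 465 c 459.3 -132.4 size 198.0 98.7 long axis deg 85.47 med z 11.1 mean [ 419.3 -126.9]
short 301 c 513.3 -4.5 size 136.5 12.0 long axis deg 88.49 med z 11.3 mean [513.3  -4.9]
plate 952 c 662.7 -13.5 size 109.5 50.7 long axis deg 84.27 med z 11.3 mean [662.2 -13.2]
jar 494 c 412.6 137.3 size 46.4 45.9 long axis deg -30.27 med z 84.0 mean [413.2 136.5]
trough 797 c 633.5 328.4 size 232.2 196.0 long axis deg 3.91 med z 43.2 mean [616.8 286.8]
tall 172 c 698.4 -244.4 size 26.6 25.9 long axis deg -88.21 med z 131.5 mean [ 697.4 -243.3]
squat 497 c 519.8 -251.7 size 51.7 51.7 long axis deg 10.69 med z 81.9 mean [ 519.3 -250.6]
mat 2420 c 609.0 -251.0 size 248.0 91.4 long axis deg 2.3 med z 2.3 mean [ 607.9 -244.8]
-0.6352322930359375
```

View pics/top1.png

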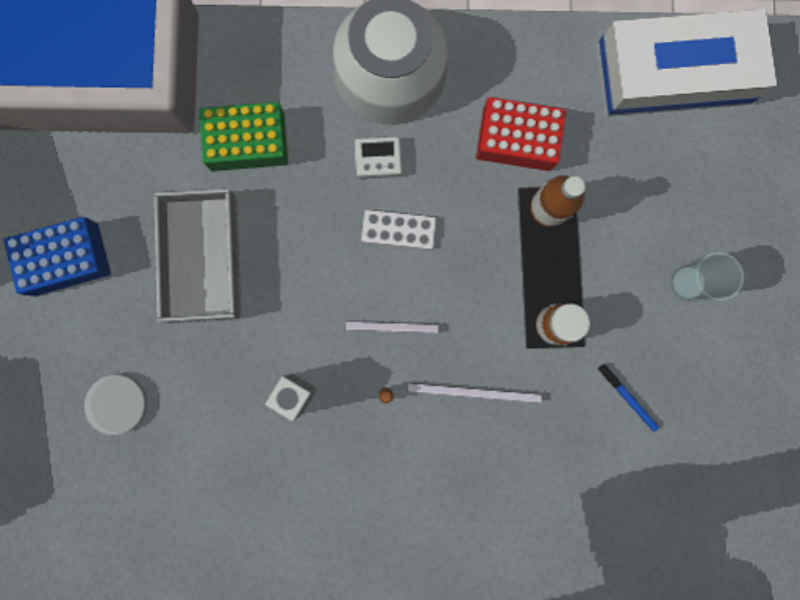

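View pics/side0.png

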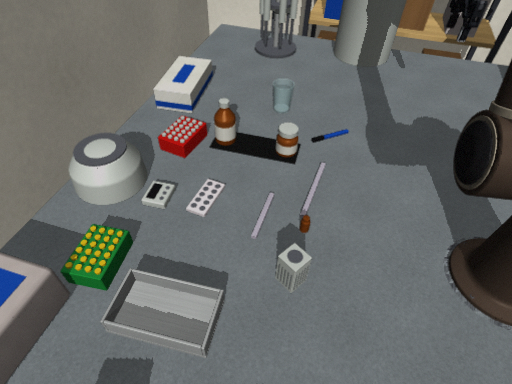

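```bash
cat > m.py <<'E'
from h import *
def rect(W,name,c,r,zlo,zhi,extra=None,off=0):
    m=(np.hypot(W[...,0]-c[0],W[...,1]-c[1])<r)&(W[...,2]>zlo)&(W[...,2]<zhi)
    if extra is not None: m&=extra
    n,l,s,_=cv2.connectedComponentsWithStats(m.astype(np.uint8),connectivity=8)
    k=1+np.argmax(s[1:,4]); P=W[l==k]
    (cx,cy),(w,h),a=cv2.minAreaRect((P[:,:2]).astype(np.float32))
    if w<h: w,h,a=h,w,a+90
    a=(a+90)%180-90
    print(name,len(P),'c',round(cx,1),round(cy,1),'size',round(w,1),round(h,1),'long axis deg',round(a,2),'med z',np.median(P[:,2]).round(1))
    return cx,cy,a
E
python3 - <<'E'
from m import *
d=dict(np.load('top.npz')); 
for n,p in (('top',d),('side',get_image('side'))):
    W=cloud(p); print(n); dark=p['pixels'].max(-1)<60
    rect(W,'long',(415,-130),108,7,16); rect(W,'short',(512,-7),80,7,16); rect(W,'plate',(662,-15),70,7,16)
    rect(W,'jar',(414,136),45,78,100); rect(W,'trough',(614,285),130,39,49); rect(W,'mat',(605,-251),150,-6,10,dark)
    rect(W,'squat',(517,-254),50,65,95)
E
```

```text
top
long 445 c 416.2 -129.0 size 198.0 12.1 long axis deg 85.57 med z 11.2
short 300 c 513.3 -4.5 size 136.5 12.0 long axis deg 88.49 med z 11.3
plate 947 c 662.7 -13.5 size 109.5 50.7 long axis deg 84.27 med z 11.3
jar 479 c 412.6 137.3 size 46.4 45.9 long axis deg -30.27 med z 84.1
trough 744 c 615.3 284.3 size 189.9 110.4 long axis deg 3.9 med z 43.4
mat 2416 c 609.0 -251.0 size 248.0 91.4 long axis deg 2.3 med z 2.3
squat 497 c 519.8 -251.7 size 51.7 51.7 long axis deg 10.69 med z 81.9
side
long 282 c 418.5 -128.9 size 199.6 12.2 long axis deg 85.54 med z 12.1
short 256 c 515.5 -5.5 size 140.2 12.7 long axis deg 88.64 med z 12.2
plate 717 c 664.3 -13.2 size 110.1 50.7 long axis deg 85.14 med z 12.4
jar 558 c 414.5 136.9 size 46.5 46.4 long axis deg 59.58 med z 85.2
trough 1326 c 616.6 282.8 size 189.8 110.6 long axis deg 3.93 med z 44.9
mat 1144 c 611.4 -252.0 size 248.4 97.3 long axis deg 2.76 med z 3.4
squat 274 c 521.5 -251.0 size 51.3 51.1 long axis deg -26.7 med z 82.7
```

Call:
{"fn": "apply_moves", "kwargs": {
  "plan": ".375 .664 -.155 0 0 1;.375 .664 -.155 0 0 1;.375 .664 -.155 0 0 1;.375 .664 -.155 0 0 1;.375 .664 -.155 0 0 1;.375 .664 -.155 0 0 1;.375 .664 -.155 0 0 1;.375 .664 -.155 0 0 1;.375 .664 -.155 0 0 1;.375 .664 -.155 0 0 1;.375 .664 -.155 0 0 1;.375 .664 -.155 0 0 1;.375 .664 -.155 0 0 1;.375 .664 -.155 0 0 1;.375 .664 -.155 0 0 1;.375 .664 -.155 0 0 1;.375 .664 -.155 0 0 1;.375 .664 -.155 0 0 1;0 0 0 0 0 0;0 0 0 0 0 0",
  "claw": -0.3,
  "newtons": 40
}}

```text
time: 3.0
position: [417.3, -129.0, 119.7]
tcp_rot: [0.733, 0.68, -0.0, -0.0]
contact_force: [-0.3, 0.1, -0.5]
gripper_width: 29.8
```

Call:
{"fn": "apply_moves", "kwargs": {
  "plan": "0 0 -.9 0 0 0;0 0 -.9 0 0 0;0 0 -.7 0 0 0;0 0 -.3 0 0 0;0 0 -.12 0 0 0;0 0 0 0 0 0"
}}

```text
time: 3.6
position: [417.4, -130.0, 3.1]
tcp_rot: [0.734, 0.679, 0.0, 0.0]
contact_force: [0.4, 0.1, -0.1]
gripper_width: 29.8
```

Call:
{"fn": "apply_moves", "kwargs": {
  "plan": "0 0 0 0 0 0;0 0 0 0 0 0;0 0 0 0 0 0;0 0 0 0 0 0;0 0 0 0 0 0;0 0 0 0 0 0",
  "claw": -1,
  "newtons": 60
}}

```text
time: 4.2
position: [418.4, -130.0, 4.3]
tcp_rot: [0.733, 0.68, 0.0, 0.001]
contact_force: [-1.7, -0.5, 7.2]
gripper_width: 9.7
```

Call:
{"fn": "apply_moves", "kwargs": {
  "plan": "0 0 0.05 0 0 0;0 0 0 0 0 0;0 0 0 0 0 0"
}}

```text
time: 4.5
position: [417.0, -129.1, 4.8]
tcp_rot: [0.734, 0.68, 0.0, -0.0]
contact_force: [0.2, -0.2, -2.1]
gripper_width: 9.7
```

Call:
{"fn": "apply_moves", "kwargs": {
  "plan": "0 0 .5 0 0 0;0 0 .9 0 0 0;0 0 .9 0 0 0;0 0 .9 0 0 0;0 0 .4 0 0 0;.298 .733 0 0 0 .146;.298 .733 0 0 0 .146;.298 .733 0 0 0 .146;.298 .733 0 0 0 .146;.298 .733 0 0 0 .146;.298 .733 0 0 0 .146;.298 .733 0 0 0 .146;.298 .733 0 0 0 .146;.298 .733 0 0 0 .146;.298 .733 0 0 0 .146;.298 .733 0 0 0 .146;.298 .733 0 0 0 .146;.298 .733 0 0 0 .146;.298 .733 0 0 0 .146"
}}

```text
time: 6.4
position: [583.6, 282.2, 147.7]
tcp_rot: [0.683, 0.73, -0.001, -0.0]
contact_force: [0.3, -0.6, -1.6]
gripper_width: 10.0
```

Call:
{"fn": "apply_moves", "kwargs": {
  "plan": "0 0 0 0 0 0;0 0 0 0 0 0;0 0 0 0 0 0"
}}

```text
time: 6.7
position: [583.0, 280.2, 147.8]
tcp_rot: [0.683, 0.73, -0.001, -0.0]
contact_force: [0.3, -0.5, -2.5]
gripper_width: 9.7
```

```bash
python3 - <<'E'
from h import *
p=get_image('side'); W=cloud(p)
cv2.imwrite('pics/a.png',p['pixels'])
m=(W[...,0]>520)&(W[...,0]<650)&(abs(W[...,1]-281)<115)&(W[...,2]>100)&(W[...,2]<165)
P=W[m];print(len(P)); print(proj(p,[[584,181,150],[584,381,150]]))
for y in range(170,400,20):
    q=P[abs(P[:,1]-y)<10]; print(y,len(q),np.median(q,0).round(1) if len(q) else '')
E
```

```text
892
[[197.9514977  230.51199709]
 [138.24525822 341.96643679]]
170 1 [586.  179.6 154.6]
190 81 [587.9 190.  155.6]
210 21 [583.7 203.2 155.3]
230 17 [581.1 236.  152.7]
250 11 [580.9 242.4 155.5]
270 9 [567.2 276.9 160.1]
290 159 [582.4 290.6 156.3]
310 129 [579.7 310.3 155.4]
330 141 [578.4 329.8 155.6]
350 153 [576.6 350.4 155.6]
370 170 [575.7 370.4 155.7]
390 0
```

View pics/a.png

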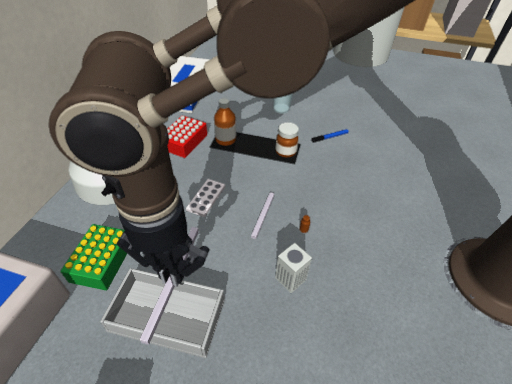

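Call:
{"fn": "apply_moves", "kwargs": {
  "plan": ".02 .02 -.8 0 0 0;0 0 -.8 0 0 0;0 0 -.5 0 0 0;0 0 -.2 0 0 0;0 0 -.08 0 0 0;0 0 -.04 0 0 0;0 0 -.03 0 0 0;0 0 0 0 0 0;0 0 0 0 0 0"
}}

```text
time: 7.65
position: [585.6, 282.3, 51.9]
tcp_rot: [0.683, 0.73, 0.001, 0.0]
contact_force: [-0.5, -0.1, -1.3]
gripper_width: 10.2
```

Call:
{"fn": "apply_moves", "kwargs": {
  "plan": "0 0 -.03 0 0 0;0 0 -.01 0 0 0;0 0 0 0 0 0;0 0 0 0 0 0"
}}

```text
time: 8.05
position: [585.0, 282.0, 49.4]
tcp_rot: [0.683, 0.73, 0.0, 0.0]
contact_force: [-0.3, -0.4, -1.8]
gripper_width: 9.9
```

Call:
{"fn": "apply_moves", "kwargs": {
  "plan": "0 0 -.02 0 0 0;0 0 -.02 0 0 0;0 0 0 0 0 0;0 0 0 0 0 0"
}}

```text
time: 8.45
position: [585.0, 282.0, 49.3]
tcp_rot: [0.683, 0.73, -0.0, -0.0]
contact_force: [-2.8, -1.5, 7.4]
gripper_width: 10.0
```

Call:
{"fn": "apply_moves", "kwargs": {
  "plan": "0 0 0 0 0 0;0 0 0 0 0 0;0 0 0 0 0 0;0 0 .2 0 0 0;0 0 .6 0 0 0;0 0 .8 0 0 0;0 0 .6 0 0 0;-.176 -.718 0 0 0 -.134;-.176 -.718 0 0 0 -.134;-.176 -.718 0 0 0 -.134;-.176 -.718 0 0 0 -.134;-.176 -.718 0 0 0 -.134;-.176 -.718 0 0 0 -.134;-.176 -.718 0 0 0 -.134;-.176 -.718 0 0 0 -.134;-.176 -.718 0 0 0 -.134;-.176 -.718 0 0 0 -.134;0 0 0 0 0 0;0 0 0 0 0 0",
  "claw": -0.35
}}

```text
time: 10.35
position: [514.7, -5.7, 136.2]
tcp_rot: [0.717, 0.697, 0.0, 0.0]
contact_force: [0.3, 0.5, -0.0]
gripper_width: 27.6
```

```bash
python3 - <<'E'
from m import *
for n in ('side','top'):
    p=get_image(n); W=cloud(p); rect(W,'long on trough '+n,(585,282),112,51,66)
    if n=='side':rect(W,'short '+n,(514,-5),80,7,16)
E
```

```text
long on trough side 867 c 585.9 281.2 size 198.8 13.2 long axis deg -86.0 med z 57.5
short side 255 c 515.1 -6.4 size 141.5 12.4 long axis deg 88.36 med z 12.2
long on trough top 505 c 584.4 282.3 size 199.7 12.4 long axis deg -86.23 med z 55.7
```

Call:
{"fn": "apply_moves", "kwargs": {
  "plan": "0 0 -.9 0 0 0;0 0 -.9 0 0 0;0 0 -.8 0 0 0;0 0 -.5 0 0 0;0 0 -.18 0 0 0;0 0 0 0 0 0"
}}

```text
time: 11.05
position: [513.8, -4.4, 3.5]
tcp_rot: [0.716, 0.698, -0.001, -0.001]
contact_force: [-1.0, -0.9, -0.4]
gripper_width: 27.5
```

Call:
{"fn": "apply_moves", "kwargs": {
  "plan": "0 0 0 0 0 0;0 0 0 0 0 0;0 0 0 0 0 0;0 0 0 0 0 0;0 0 0 0 0 0;0 0 .05 0 0 0;0 0 .1 0 0 0;0 0 0 0 0 0;0 0 0 0 0 0",
  "claw": -1
}}

```text
time: 11.95
position: [514.2, -5.3, 10.3]
tcp_rot: [0.717, 0.697, -0.0, -0.0]
contact_force: [1.0, 0.4, -2.6]
gripper_width: 9.3
```

Call:
{"fn": "apply_moves", "kwargs": {
  "plan": "0 0 .5 0 0 0;0 0 .9 0 0 0;0 0 .9 0 0 0;0 0 .8 0 0 0;0 0 .39 0 0 0;.333 .727 0 0 0 .135;.333 .727 0 0 0 .135;.333 .727 0 0 0 .135;.333 .727 0 0 0 .135;.333 .727 0 0 0 .135;.333 .727 0 0 0 .135;.333 .727 0 0 0 .135;.333 .727 0 0 0 .135;.333 .727 0 0 0 .135;.333 .727 0 0 0 .135;0 0 0 0 0 0;0 0 0 0 0 0"
}}

```text
time: 13.65
position: [646.9, 285.8, 148.8]
tcp_rot: [0.683, 0.731, -0.001, -0.0]
contact_force: [0.4, -1.3, -2.3]
gripper_width: 9.5
```

Call:
{"fn": "apply_moves", "kwargs": {
  "plan": "0 0 -.8 0 0 0;0 0 -.8 0 0 0;0 0 -.5 0 0 0;0 0 -.2 0 0 0;0 0 -.12 0 0 0;0 0 -.05 0 0 0;0 0 -.05 0 0 0;0 0 -.02 0 0 0;0 0 0 0 0 0;0 0 0 0 0 0"
}}

```text
time: 14.65
position: [649.0, 285.7, 50.7]
tcp_rot: [0.683, 0.73, 0.001, 0.001]
contact_force: [-1.3, -2.6, 6.6]
gripper_width: 9.7
```

Call:
{"fn": "apply_moves", "kwargs": {
  "plan": "0 0 0 0 0 0;0 0 0 0 0 0;0 0 0 0 0 0;0 0 .2 0 0 0;0 0 .7 0 0 0;0 0 .8 0 0 0;0 0 .6 0 0 0",
  "claw": -0.35
}}

```text
time: 15.35
position: [648.4, 285.9, 142.8]
tcp_rot: [0.683, 0.73, 0.001, 0.0]
contact_force: [0.5, 0.1, -0.1]
gripper_width: 27.9
```

Call:
{"fn": "apply_moves", "kwargs": {
  "plan": ".039 -.748 0 0 0 -.231;.039 -.748 0 0 0 -.231;.039 -.748 0 0 0 -.231;.039 -.748 0 0 0 -.231;.039 -.748 0 0 0 -.231;.039 -.748 0 0 0 -.231;.039 -.748 0 0 0 -.231;.039 -.748 0 0 0 -.231;.039 -.748 0 0 0 -.231;.039 -.748 0 0 0 -.231;0 0 0 0 0 0;0 0 0 0 0 0",
  "claw": 0.5
}}

```text
time: 16.55
position: [663.4, -14.1, 140.8]
tcp_rot: [0.74, 0.672, 0.0, -0.0]
contact_force: [-0.2, 1.4, 0.7]
gripper_width: 64.1
```

```bash
python3 - <<'E'
from m import *
for n in ('side','top'):
    p=get_image(n); W=cloud(p); rect(W,'long on trough '+n,(572,281),112,51,66,W[...,0]<617)
    rect(W,'short on trough '+n,(660,286),112,51,66,W[...,0]>617)
    if n=='side':rect(W,'plate '+n,(663,-13),70,7,16); cv2.imwrite('pics/b.png',p['pixels'])
E
```

```text
long on trough side 871 c 585.8 280.8 size 199.3 13.0 long axis deg -86.09 med z 57.4
short on trough side 595 c 649.3 284.3 size 138.6 12.8 long axis deg -85.86 med z 57.4
plate side 711 c 664.5 -13.3 size 110.4 50.3 long axis deg 84.2 med z 12.4
long on trough top 503 c 584.6 282.5 size 200.0 12.6 long axis deg -86.16 med z 55.9
short on trough top 353 c 648.2 284.6 size 138.9 12.9 long axis deg -86.16 med z 55.8
```

View pics/b.png

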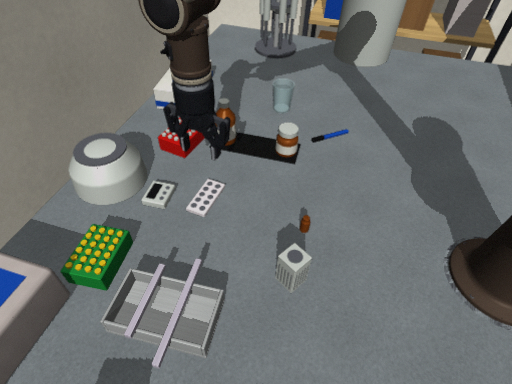

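Call:
{"fn": "apply_moves", "kwargs": {
  "plan": "0 0 -.9 0 0 0;0 0 -.9 0 0 0;0 0 -.9 0 0 0;0 0 -.5 0 0 0;0 0 -.2 0 0 0;0 0 -.08 0 0 0;0 0 0 0 0 0"
}}

```text
time: 17.35
position: [664.1, -13.0, 2.0]
tcp_rot: [0.739, 0.673, 0.0, 0.0]
contact_force: [-0.4, -0.5, 0.8]
gripper_width: 63.5
```

Call:
{"fn": "apply_moves", "kwargs": {
  "plan": "0 0 0 0 0 0;0 0 0 0 0 0;0 0 0 0 0 0;0 0 0 0 0 0;0 0 0 0 0 0;0 0 0 0 0 0",
  "claw": -0.2,
  "newtons": 40
}}

```text
time: 17.95
position: [665.2, -13.7, 3.5]
tcp_rot: [0.74, 0.673, 0.001, 0.001]
contact_force: [0.6, 0.7, 6.1]
gripper_width: 48.8
```

Call:
{"fn": "apply_moves", "kwargs": {
  "plan": "0 0 .1 0 0 0;0 0 .3 0 0 0;0 0 .3 0 0 0;0 0 0 0 0 0;0 0 0 0 0 0"
}}

```text
time: 18.45
position: [663.9, -13.8, 30.2]
tcp_rot: [0.74, 0.673, 0.001, 0.001]
contact_force: [-0.5, 0.2, -1.9]
gripper_width: 48.6
```

```bash
python3 - <<'E'
from m import *
p=get_image('side'); cv2.imwrite('pics/c.png',cv2.resize(p['pixels'][110:270,130:300],None,fx=3,fy=3))
W=cloud(p); m=(abs(W[...,0]-663)<60)&(abs(W[...,1]+13)<62)&(W[...,2]>28)&(W[...,2]<52); P=W[m]
for y in range(-70,45,12):
    q=P[abs(P[:,1]-y)<6]; print(y,len(q),np.median(q,0).round(1) if len(q) else '')
E
```

```text
-70 1 [648.2 -67.   39.3]
-58 4 [684.1 -53.5  39.1]
-46 21 [678.8 -44.9  38.7]
-34 42 [673.4 -33.6  38.9]
-22 64 [674.7 -21.2  39.7]
-10 98 [671.5  -9.1  39.4]
2 104 [657.2   1.1  39.7]
14 87 [665.4  14.4  39.3]
26 92 [666.   26.1  38.8]
38 108 [665.9  38.2  37.6]
```

View pics/c.png

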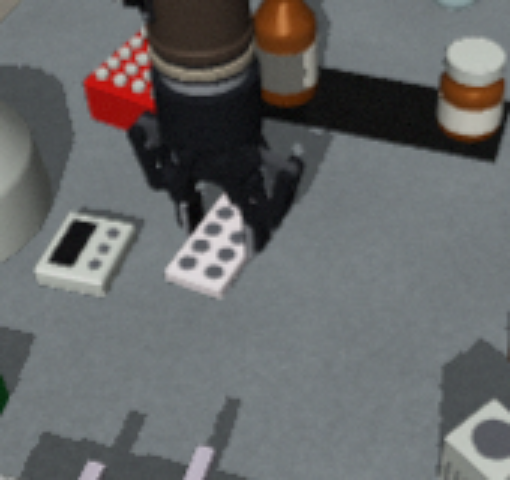

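Call:
{"fn": "apply_moves", "kwargs": {
  "plan": "0 0 .63 0 0 -1;0 0 .63 0 0 -1;0 0 .63 0 0 -1;0 0 .63 0 0 -1;-.074 .463 0 0 0 -1;-.074 .463 0 0 0 -1;-.074 .463 0 0 0 -1;-.074 .463 0 0 0 -1;-.074 .463 0 0 0 -1;-.074 .463 0 0 0 -1;-.074 .463 0 0 0 -1;-.074 .463 0 0 0 -1;-.074 .463 0 0 0 -1;-.074 .463 0 0 0 -1;-.074 .463 0 0 0 -1;-.074 .463 0 0 0 -1;-.074 .463 0 0 0 -1;-.074 .463 0 0 0 -1;-.074 .463 0 0 0 -1;-.074 .463 0 0 0 -1"
}}

```text
time: 20.5
position: [615.1, 283.1, 129.0]
tcp_rot: [0.999, 0.039, -0.001, 0.0]
contact_force: [-0.2, -0.5, -0.9]
gripper_width: 48.8
```

Call:
{"fn": "apply_moves", "kwargs": {
  "plan": "0 0 0 0 0 -.195;0 0 -.4 0 0 0;0 0 -.4 0 0 0;0 0 -.3 0 0 0;0 0 0 0 0 0;0 0 0 0 0 0"
}}

```text
time: 21.1
position: [615.4, 281.8, 84.7]
tcp_rot: [0.999, 0.033, -0.001, 0.0]
contact_force: [0.0, 0.1, -1.1]
gripper_width: 48.4
```

```bash
python3 - <<'E'
from m import *
for n in ('side','top'):
    p=get_image(n); W=cloud(p)
    c=p['pixels'].astype(int); white=(c.min(-1)>90)
    try: rect(W,'plate '+n,(616,283),65,84,100,white)
    except Exception as e: print(e)
    if n=='side': cv2.imwrite('pics/d.png',cv2.resize(p['pixels'][180:380,60:290],None,fx=3,fy=3))
E
```

```text
plate side 1010 c 593.9 280.8 size 69.7 50.4 long axis deg 3.64 med z 93.6
plate top 561 c 583.5 281.3 size 51.7 49.8 long axis deg -88.71 med z 93.3
```

View pics/d.png

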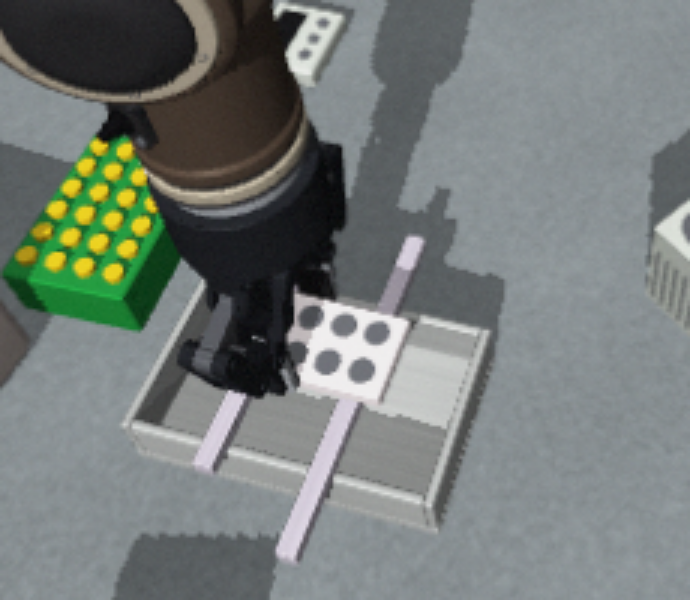

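Call:
{"fn": "apply_moves", "kwargs": {
  "plan": ".07 0 -.3 0 0 0;0 0 -.2 0 0 0;0 0 -.1 0 0 0;0 0 -.03 0 0 0;0 0 0 0 0 0;0 0 0 0 0 0"
}}

```text
time: 21.8
position: [618.8, 282.8, 60.8]
tcp_rot: [0.999, 0.033, 0.0, -0.0]
contact_force: [-0.6, -0.2, -2.0]
gripper_width: 48.5
```

Call:
{"fn": "apply_moves", "kwargs": {
  "plan": "0 0 -.03 0 0 0;0 0 -.02 0 0 0;0 0 0 0 0 0;0 0 0 0 0 0"
}}

```text
time: 22.2
position: [619.0, 282.8, 60.5]
tcp_rot: [0.999, 0.033, 0.0, -0.0]
contact_force: [-1.8, -0.6, 4.5]
gripper_width: 48.3
```

Call:
{"fn": "apply_moves", "kwargs": {
  "plan": "0 0 0 0 0 0;0 0 0 0 0 0;0 0 0 0 0 0;0 0 .1 0 0 0;0 0 .3 0 0 0;0 0 .6 0 0 0;0 0 .9 0 0 0;0 0 .9 0 0 0;-.5 -.6 0 0 0 0;-.5 -.6 0 0 0 0;0 0 0 0 0 0",
  "claw": 0.45
}}

```text
time: 23.3
position: [576.1, 232.2, 171.5]
tcp_rot: [0.999, 0.033, -0.001, 0.001]
contact_force: [-1.2, 0.8, 0.1]
gripper_width: 62.0
```

```bash
python3 - <<'E'
from m import *
for n in ('side','top'):
    p=get_image(n); W=cloud(p)
    for a in (('plate',(617,283),66,63,76),('jar',(413.5,137),45,78,100)):
        try: rect(W,a[0]+' '+n,*a[1:])
        except Exception as e: print(e)
    cv2.imwrite(f'pics/e_{n}.png',p['pixels'])
E
```

```text
plate side 1765 c 617.5 282.9 size 109.6 50.9 long axis deg 3.91 med z 69.5
jar side 558 c 414.5 136.7 size 46.8 46.2 long axis deg 60.12 med z 85.2
plate top 258 c 650.0 284.2 size 48.4 41.9 long axis deg -87.93 med z 68.1
jar top 478 c 412.9 137.2 size 46.1 45.8 long axis deg 59.24 med z 84.1
```

View pics/e_side.png

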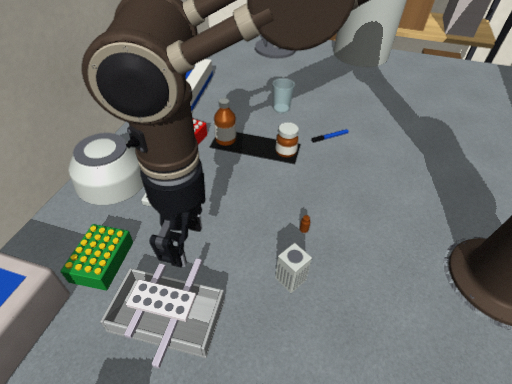

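Call:
{"fn": "apply_moves", "kwargs": {
  "plan": "-.459 -.272 0 0 0 -.95;-.459 -.272 0 0 0 -.95;-.459 -.272 0 0 0 -.95;-.459 -.272 0 0 0 -.95;-.459 -.272 0 0 0 -.95;-.459 -.272 0 0 0 -.95;-.459 -.272 0 0 0 -.95;-.459 -.272 0 0 0 -.95;-.459 -.272 0 0 0 -.95;0 0 0 0 0 0;0 0 0 0 0 0;0 0 0 0 0 0",
  "claw": 0.8
}}

```text
time: 24.6
position: [415.3, 137.5, 171.6]
tcp_rot: [0.965, -0.262, 0.001, -0.001]
contact_force: [0.6, -0.5, -0.0]
gripper_width: 77.1
```

Call:
{"fn": "apply_moves", "kwargs": {
  "plan": "0 0 -.9 0 0 0;0 0 -.9 0 0 0;0 0 -.8 0 0 0;0 0 -.5 0 0 0;0 0 -.27 0 0 0;0 0 0 0 0 0;0 0 0 0 0 0"
}}

```text
time: 25.3
position: [414.7, 137.1, 36.6]
tcp_rot: [0.965, -0.262, 0.001, -0.0]
contact_force: [-0.4, 0.3, -0.3]
gripper_width: 77.0
```

Call:
{"fn": "apply_moves", "kwargs": {
  "plan": "0 0 0 0 0 0;0 0 0 0 0 0;0 0 0 0 0 0;0 0 0 0 0 0;0 0 0 0 0 0;0 0 0 0 0 0;0 0 0 0 0 0;0 0 .2 0 0 0;0 0 .3 0 0 0;0 0 0 0 0 0;0 0 0 0 0 0",
  "claw": -0.2,
  "newtons": 40
}}

```text
time: 26.4
position: [413.9, 136.9, 56.7]
tcp_rot: [0.965, -0.262, 0.001, -0.0]
contact_force: [0.0, -0.4, -1.8]
gripper_width: 45.3
```

Call:
{"fn": "apply_moves", "kwargs": {
  "plan": "0 0 .7 0 0 0;0 0 .9 0 0 0;0 0 .9 0 0 0;0 0 .85 0 0 0;.351 -.694 0 0 0 .586;.351 -.694 0 0 0 .586;.351 -.694 0 0 0 .586;.351 -.694 0 0 0 .586;.351 -.694 0 0 0 .586;.351 -.694 0 0 0 .586;.351 -.694 0 0 0 .586;.351 -.694 0 0 0 .586;.351 -.694 0 0 0 .586;.351 -.694 0 0 0 .586;.351 -.694 0 0 0 .586;.351 -.694 0 0 0 .586;.351 -.694 0 0 0 .586;.351 -.694 0 0 0 .586;0 0 0 0 0 0;0 0 0 0 0 0"
}}

```text
time: 28.4
position: [609.3, -252.0, 188.7]
tcp_rot: [1.0, 0.02, -0.001, -0.001]
contact_force: [0.3, 1.1, -1.5]
gripper_width: 45.5
```

```bash
python3 - <<'E'
from m import *
p=get_image('side'); cv2.imwrite('pics/f.png',cv2.resize(p['pixels'][30:230,150:380],None,fx=3,fy=3))
o=get_obs(); print(np.round(o['position'],1))
p=get_image('top'); W=cloud(p); rect(W,'plate top',(617,283),66,63,76)
E
```

```text
[ 609.  -251.2  188.8]
plate top 1139 c 616.5 283.8 size 110.0 51.1 long axis deg 3.58 med z 67.9
```

View pics/f.png

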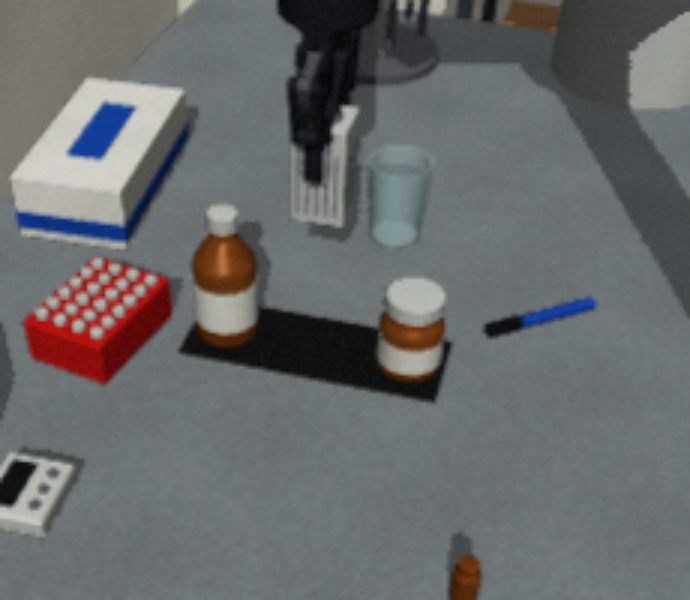

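Call:
{"fn": "apply_moves", "kwargs": {
  "plan": "0 0 -.7 0 0 0;0 0 -.7 0 0 0;0 0 -.7 0 0 0;0 0 -.6 0 0 0;0 0 -.5 0 0 0;0 0 -.3 0 0 0;0 0 -.2 0 0 0;0 0 0 0 0 0;0 0 0 0 0 0"
}}

```text
time: 29.4
position: [610.8, -252.0, 43.1]
tcp_rot: [1.0, 0.021, 0.001, 0.0]
contact_force: [-0.7, -0.1, -1.6]
gripper_width: 45.6
```

Call:
{"fn": "apply_moves", "kwargs": {
  "plan": "0 0 -.03 0 0 0;0 0 -.03 0 0 0;0 0 -.02 0 0 0;0 0 0 0 0 0;0 0 0 0 0 0"
}}

```text
time: 29.9
position: [610.7, -252.3, 40.4]
tcp_rot: [1.0, 0.021, 0.001, 0.0]
contact_force: [-2.8, 0.3, 5.6]
gripper_width: 45.9
```

Seated on the mat; release, rise and back off.

Call:
{"fn": "apply_moves", "kwargs": {
  "plan": "0 0 0 0 0 0;0 0 0 0 0 0;0 0 0 0 0 0;0 0 0 0 0 0;0 0 .3 0 0 0;0 0 .6 0 0 0;0 0 .9 0 0 0;0 0 .9 0 0 0;0 0 .9 0 0 0;0 0 .9 0 0 0;-.8 0 .3 0 0 0;-.9 0 0 0 0 0;-.9 0 0 0 0 0;-.9 0 0 0 0 0;-.9 0 0 0 0 0;0 0 0 0 0 0;0 0 0 0 0 0",
  "claw": 0.7
}}

```text
time: 31.6
position: [434.0, -252.2, 231.9]
tcp_rot: [1.0, 0.021, 0.001, 0.001]
contact_force: [-0.1, 0.2, 0.0]
gripper_width: 72.3
```

```bash
python3 - <<'E'
from m import *
for n in ('side','top'):
    p=get_image(n); W=cloud(p); cv2.imwrite(f'pics/g_{n}.png',p['pixels'])
    for a in (('plate',(617,283),66,63,76),('jar',(610,-251),45,78,100),('squat',(517,-254),50,65,95),('tall',(699,-247),50,110,150)):
        try: rect(W,a[0]+' '+n,*a[1:])
        except Exception as e: print(a[0],'hidden')
E
```

```text
plate side 1770 c 617.5 283.3 size 110.4 50.4 long axis deg 3.8 med z 69.6
jar side 220 c 610.7 -249.9 size 47.7 44.6 long axis deg -88.15 med z 88.1
squat side 273 c 521.2 -252.3 size 51.9 50.6 long axis deg 79.15 med z 82.7
tall side 115 c 700.1 -243.7 size 24.9 24.7 long axis deg 18.55 med z 128.7
plate top 1131 c 616.5 284.5 size 110.1 51.7 long axis deg 3.85 med z 67.9
jar top 459 c 609.4 -250.2 size 46.7 46.2 long axis deg -87.23 med z 87.1
squat top 496 c 519.5 -252.0 size 52.0 51.8 long axis deg 40.56 med z 82.0
tall top 169 c 698.3 -245.1 size 27.5 25.7 long axis deg -89.06 med z 131.8
```

View pics/g_side.png

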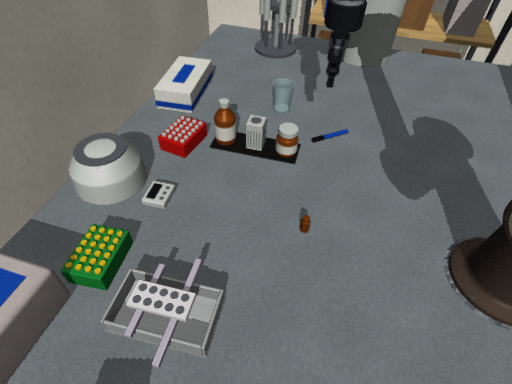

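The picture shows the plate on both bars across the trough (about px 160,300) and the jar upright midway between the bottles (px 257,132). The bottles have not moved, and the arm is clear.

```bash
python3 -c "
from station import *
print(finish_job())"
```

```text
the job is handed in; nothing more can be done
None
```

The staining station is set up and I have handed the job in, after about 32 s of robot time. `finish_job` gives no verdict, so the figures below are from my own last camera checks.

- **Bars:** measured just before the plate went on, both lay square to the trough within about 0.01 rad. Each was within about 2 mm of its target across and along the trough: the long bar near the robot, the short bar towards the far end.
- **Plate:** it rests level on both bars, within about 1 mm of the trough's centre and aligned within about 0.01 rad.
- **Jar:** it stands upright on the mat, about 1–2 mm from the mat's centre.
- **Bottles:** neither moved by more than the measuring noise, about 1–2 mm.
- **Release:** the gripper is open and well clear of everything.

No check failed. The two cameras disagreed by a steady 1–2 mm, which is within their stated calibration, so I averaged them to set the targets.

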